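Make up the case tray in a dental laboratory

ROBOT

A 6-joint arm with a two-finger parallel gripper is mounted at the origin on the work surface. World frame = base frame: x ahead of the robot, y to its left, z up, the work surface at z = 0. Lengths are in m, angles in rad, forces in N, time in s.
With the tool pointing down it reaches from about 0.425 to 0.95 m from the base axis. Payload 3.5 kg.
Tool frame: the origin (TCP) lies midway between the tips of the shut fingers; the grasp point (between the pads) lies bot.pinch_z behind it (bot.pinch_z is the distance from the TCP to the grasp point, in m); x points along the fingers, z is the direction in which the jaws open and shut, and the axes are right-handed (so a half turn about x gives the same grasp; the last joint's range is limited). The gripper opens to 85 mm and grips with 20 to 120 N. Pads are 22 mm wide; open, the fingers measure 114 mm over their backs; the gripper's body (76 mm by 85 mm) begins 54 mm behind the grasp point. The pads swing forward as they close: fully open they stand 13 mm farther back than shut.
Start: joints at [-1.38, 0.286, 1.577, -0, 1.279, -0.15], TCP at [0.226, -0.636, 0.231] pointing down, gripper open.
Joint ranges: [-2.77, 2.77], [-0.9, 2.22], [0.21, 2.48], [-1.53, 4.67], [0.24, 2.81], [-2.84, 2.84]. Speed limits (rad/s): [2.79, 2.79, 3.14, 3.14, 3.14, 3.14].

INTERFACE

Orientations are given as a unit quaternion [w, x, y, z].
In Python, from bench import bot gives the robot as it stands.
- The arm moves only by the shell command python3 -m handwheel 'ROWS' [FORCE]. ROWS is a JSON object of lists of equal length, an entry for each row: "delta_pos": the shift along the tool's x, y, z in mm, a list of three; "spin": the turn about the tool's x in degrees; "fingers": the closure, from -1 (fully open) to 1 (shut). In form: {"delta_pos": [[tx, ty, tz], ...], "spin": [spin, ...], "fingers": [fingers, ...]}. A call has exactly 8 rows; each row is the pose to reach, as a shift and turn from the pose measured when the call began, along the tool's axes at that moment; what a row does not reach only later rows make up. A row lasts 1/10 s, in which the tool goes at most 50 mm and 8.59 degrees, less where a joint would pass 70% of its speed; a pose out of reach is approached as far as the arm can. A call with a gripper value outside its range is refused whole. The fingers move at their own pace and stop on an object; FORCE is the grip in N (left out, the last holds). Time passes only in rows, so rows that repeat a pose let the fingers close, or fill a call up. It gives the time, the measured TCP pose, the force and the opening at its end, in the units of the state.
- bot.get_obs(): the state, without advancing time (a new reading comes with each control period).
- bot.read_camera(name): name is "scene" or "side" or "wrist"; returns (picture, depth): 420x560x3 uint8, red, green, blue; 420x560 float32, m along the optical axis (not along the pixel's ray), 0 where there is no reading.
- bot.get_calibration(name): a dict with "camera_matrix" (3x3 intrinsics, pixels), "pose" (4x4, takes a point from camera to world coordinates); the wrist camera has in their place "hand_eye" (4x4, takes a point from camera to tool coordinates, whose origin is the TCP and whose axes are the tool frame's). Camera axes: x right, y up, looking along -z (the intrinsics and any distortion apply to the point x, -y, -z); pixel columns grow to the right and rows downward; lengths in m; the calibration is good to about 2 mm. A picture is of the moment at which its call begins: read the wrist's pose just before it. get_calibration takes no time and is no camera call.
- bot.hand_in(): hands the job in, once; it reports no verdict.
Trained networks look in the newest picture that a camera, given by its name, has taken for a name from the list of things; names that differ only in an ending like _2 or _b are one class to them, and where a whole thing is asked for, a point or a joint stands for the part that bears it (a point fixed in the world has none). Each returns a list of dicts, best first, with "conf" (0 to 1); they miss things now and then, are a little off and sometimes report something else, mostly with a low value. They report only what shows in the picture. A call takes as long as a camera call. They do not tell look-alikes from the thing itself.
- bot.spot_in(camera, target): "position" ([column, row] in pixels, amid what is visible of it).
- bot.silhouettes(camera, target): "pixels" (420x560 bool, what is visible of it) and "position" ([column, row] in pixels, amid what is visible of it).
The state is a dict: "time_s": time; "joint_pos": joint angles; "joint_velocities": joint speeds; "effort": joint torques, N m; "tcp_pos": TCP position; "ee_rot": TCP orientation; "contact_force": force on the tool from outside, world axes, zero at the start; "moment": the same for the moment, N m; "opening": finger opening in m.
Only numpy, scipy, OpenCV 4.12 (cv2) and the standard library are available. Lean on these libraries where they do the work, as an engineer would, in place of code of your own. Each camera call takes 0.05 s, during which the arm holds its last target. There are 200 camera calls.

TASK

Make up the tray for the green case: set the green upper model on the blue liner, the green lower model on the yellow liner and the green-lidded crown box on the black liner, each upright in the middle of its liner, and seat the violet bite on the teeth of the green lower model with its front over front teeth and in line with the row. Set everything down gently, without dropping it, and leave the buff models and the orange-lidded box, which belong to another case, where they lie.

Things in the scene. Friction and masses are not known exactly. Their poses are not given: they have to be found in the camera images.
- upper_c (a point): Green stone model of an upper jaw, teeth up: D-shaped base, solid palate, horseshoe of teeth. 58 mm wide (y), 52 long (x), 36 high, 0.11 kg. Base 20 mm high, upright sides, parallel over the rear half, round in front; tooth row above 51 mm wide. Point: its centre, 18 mm above its underside; front teeth to -x, z up. Goes on the blue liner.
- lower_c (a point): Green stone model of a lower jaw, teeth up: an open horseshoe, limbs 15 mm wide. 56 mm wide (y), 52 long (x), 32 high, 0.075 kg. Base 16 mm high, outer sides upright and parallel; tooth row above 10 mm wide, 51 over its sides, flat top. Point: centre, 16 mm above its underside; front teeth to -x (row's front 18.5 mm from the point), z up. Goes on the yellow liner.
- bite_front (a point): Violet bite: stiff flat horseshoe 10 mm thick, 54 wide (y), 45 long (x), open to +x, bar 13 mm wide, 0.018 kg. Point: middle of its front bar, half-way up, 6.5 mm from the front edge (-x); can be pinched there fore and aft (x). Seated on the lower model, point and x axis lie over the front of the tooth row and along the model's x; point 37 mm above the model's underside.
- box_c (a point): Green-lidded closed crown box 40 x 40 x 22 mm, white below, green lid with a pale window. 0.025 kg. Point: its centre, 11 mm above its underside; z up. Goes on the black liner.
- pad_blue_top (a point): Blue square liner 100 x 100 x 3 mm, in any quarter of the fixed white case tray (224 x 224 mm, rim 9 mm above the bench, turned up to 0.25 rad; a fourth liner holds a paper slip). Point: centre of its top face, 6 mm above the bench, 54 mm from the rim's inside; x, y along its edges, z up. Liners' centres are 108 mm apart.
- pad_yellow_top (a point): Yellow square liner 100 x 100 x 3 mm, in any quarter of the fixed white case tray (224 x 224 mm, rim 9 mm above the bench, turned up to 0.25 rad; a fourth liner holds a paper slip). Point: centre of its top face, 6 mm above the bench, 54 mm from the rim's inside; x, y along its edges, z up. Liners' centres are 108 mm apart.
- pad_black_top (a point): Black square liner 100 x 100 x 3 mm, in any quarter of the fixed white case tray (224 x 224 mm, rim 9 mm above the bench, turned up to 0.25 rad; a fourth liner holds a paper slip). Point: centre of its top face, 6 mm above the bench, 54 mm from the rim's inside; x, y along its edges, z up. Liners' centres are 108 mm apart.
- other_upper_c (a point): Buff (sand-coloured), another case's stone model of an upper jaw, teeth up: D-shaped base, solid palate, horseshoe of teeth. 58 mm wide (y), 52 long (x), 36 high, 0.11 kg. Base 20 mm high, upright sides, parallel over the rear half, round in front; tooth row above 51 mm wide. Point: its centre, 18 mm above its underside; front teeth to -x, z up. Not to be moved.
- other_lower_c (a point): Buff, another case's stone model of a lower jaw, teeth up: an open horseshoe, limbs 15 mm wide. 56 mm wide (y), 52 long (x), 32 high, 0.075 kg. Base 16 mm high, outer sides upright and parallel; tooth row above 10 mm wide, 51 over its sides, flat top. Point: centre, 16 mm above its underside; front teeth to -x (row's front 18.5 mm from the point), z up. Not to be moved.
- other_box_c (a point): Orange-lidded, another case's closed crown box 40 x 40 x 22 mm, white below, orange lid with a pale window. 0.025 kg. Point: its centre, 11 mm above its underside; z up. Not to be moved.
Mind the look-alikes: they are no part of the job. What is shaped like the part that bears box_c but pink is not meant.

How it is judged:
At the end, for the whole second after the job is handed in: Green upper on blue, green lower on yellow, green-lidded box on black: upright (0.12 rad), centres within 15 mm of the liners'. Bite flat on the green lower's teeth, front over front within 9 mm each way, in line within 0.25 rad. All released, at rest; the other case within 20 mm of its start (horizontal distance between upper_c and pad_blue_top below 0.015 m and z of upper_c in the frame of pad_blue_top between 0.014 and 0.022 m and angle between each of upper_c, lower_c, box_c's own z axis and vertical below 0.12 rad and horizontal distance between lower_c and pad_yellow_top below 0.015 m and z of lower_c in the frame of pad_yellow_top between 0.012 and 0.02 m and horizontal distance between box_c and pad_black_top below 0.015 m and z of box_c in the frame of pad_black_top between 0.007 and 0.015 m and x of bite_front in the frame of lower_c between -0.0275 and -0.0095 m and y of bite_front in the frame of lower_c between -0.009 and 0.009 m and z of bite_front in the frame of lower_c between 0.017 and 0.025 m and angle between the x axis of bite_front and the x axis of lower_c, either way round below 0.25 rad and angle between bite_front's own z axis and vertical below 0.15 rad and linear speed of each of upper, lower, bite, box below 0.02 m/s and angular speed of each of upper, lower, bite, box below 0.2 rad/s and distance of each of other_upper_c, other_lower_c, other_box_c from where it was at the start of the episode below 0.02 m); the robot touches nothing.
It fails at once if a thing of the other case (buff model or orange-lidded box) is moved 20 mm or more from its place (distance of any of other_upper_c, other_lower_c, other_box_c from where it was at the start of the episode above 0.02 m).
It fails at once if a model, the bite or the green-lidded box is dropped: it falls faster than 0.5 m/s near the surface (a drop of some 15 mm or more) ((linear speed of upper above 0.5 m/s and height (world z) of upper_c below 0.055 m) or (linear speed of lower above 0.5 m/s and height (world z) of lower_c below 0.055 m) or (linear speed of box above 0.5 m/s and height (world z) of box_c below 0.05 m) or (linear speed of bite above 0.5 m/s and height (world z) of bite_front below 0.075 m)).
It also fails if it takes over 115 s, if anything falls off the work surface, if the arm or the gripper's body presses on something with over 40 N, if the wrist force passes 120 N, or if a joint passes its speed limit or range.

## Working session

There is one attempt and no reset: what is moved stays moved. The work goes in short steps, Python scripts to look and compute and a shell command to move; the robot and the scene stay as the last step left them, time stands still between calls to the robot, and variables do not carry over. Pictures are saved under pics/ and viewed, about 12 in all and at most 16, crops included, and the job is handed in when it is done.

```bash
mkdir -p pics; ls
cat > h.py <<'E'
import numpy as np, cv2
from bench import bot
from scipy.spatial.transform import Rotation as R
def tool():
    o=bot.get_obs(); q=o['ee_rot']; T=np.eye(4); T[:3,:3]=R.from_quat([q[1],q[2],q[3],q[0]]).as_matrix(); T[:3,3]=o['tcp_pos']; return T
def cam(name):
    c=bot.get_calibration(name); P=c['pose'] if 'pose' in c else tool()@np.array(c['hand_eye'])
    return np.array(c['camera_matrix']),np.array(P),c
def cloud(name):
    K,P,c=cam(name); im,d=bot.read_camera(name)
    v,u=np.mgrid[:420,:560]
    p=np.stack([(u-K[0,2])/K[0,0]*d,-(v-K[1,2])/K[1,1]*d,-d,np.ones_like(d)],-1)@P.T
    p[d==0]=np.nan
    return im,p[...,:3]
def save(n,im): cv2.imwrite('pics/'+n+'.png',cv2.cvtColor(im,cv2.COLOR_RGB2BGR))
E
python3 - <<'E'
from h import *
np.set_printoptions(precision=4,suppress=True)
print(bot.get_calibration('scene'),bot.get_calibration('wrist'),bot.pinch_z,tool())
a=[]
for n in ('scene','side'):
    im,p=cloud(n); save(n,im); np.save(n+'.npy',p); cv2.imwrite(n+'_raw.png',im[...,::-1])
    for t in ['upper_c','lower_c','bite_front','box_c','pad_blue_top','pad_yellow_top','pad_black_top','other_upper_c','other_lower_c','other_box_c']:
        for s in bot.silhouettes(n,t):
            m=s['pixels']; q=p[m]; q=q[~np.isnan(q[:,0])]
            print(n,t,round(s['conf'],2),np.round(s['position']),m.sum(),np.median(q,0) if len(q) else '', im[m].mean(0).round() if m.any() else '')
print(bot.get_obs()['time_s'])
E
```

```text
pics
{'camera_matrix': array([[420.268 ,   0.    , 279.4297],
       [  0.    , 420.268 , 209.0056],
       [  0.    ,   0.    ,   1.    ]]), 'pose': array([[ 0.1524, -0.775 ,  0.6134,  1.1576],
       [ 0.9882,  0.109 , -0.1079, -0.1776],
       [ 0.0168,  0.6226,  0.7824,  0.8555],
       [ 0.    ,  0.    ,  0.    ,  1.    ]])} {'camera_matrix': array([[332.8728,   0.    , 276.1567],
       [  0.    , 332.8728, 211.2695],
       [  0.    ,   0.    ,   1.    ]]), 'hand_eye': array([[ 0.0002,  0.2931, -0.9561, -0.143 ],
       [ 0.001 ,  0.9561,  0.2931,  0.0756],
       [ 1.    , -0.001 , -0.0001,  0.0009],
       [ 0.    ,  0.    ,  0.    ,  1.    ]])} 0.0187 [[-0.0005  0.9425  0.3343  0.2255]
 [ 0.0024  0.3343 -0.9425 -0.6355]
 [-1.      0.0004 -0.0024  0.2299]
 [ 0.      0.      0.      1.    ]]
scene upper_c 0.59 [201. 196.] 494 [ 0.4199 -0.2603  0.022 ] [ 93. 143. 111.]
scene lower_c 0.78 [452. 214.] 429 [0.5828 0.3635 0.0202] [ 82. 125.  97.]
scene lower_c 0.49 [299. 248.] 1452 [ 0.6177 -0.0339  0.0042] [47. 47. 47.]
scene box_c 0.93 [152. 285.] 395 [ 0.6759 -0.3706  0.0199] [
[... 1072 characters left out ...]
59 [ 0.5565 -0.3665  0.0192] [113. 145. 121.]
side pad_blue_top 0.82 [279. 234.] 1069 [ 0.5022 -0.0111  0.0062] [ 36.  86. 192.]
side pad_yellow_top 0.79 [216. 252.] 1240 [0.6277 0.0769 0.0063] [237. 206.  14.]
side pad_yellow_top 0.57 [333. 191.] 370 [ 0.4048 -0.2434  0.0223] [ 62. 117.  83.]
side pad_black_top 0.79 [239. 229.] 937 [ 0.6094 -0.0283  0.0062] [34. 33. 34.]
side other_upper_c 0.6 [239. 324.] 1022 [0.4928 0.2857 0.0248] [171. 139.  80.]
side other_lower_c 0.65 [300. 182.] 304 [ 0.4953 -0.2601  0.0208] [139. 113.  67.]
side other_box_c 0.66 [253. 391.] 970 [0.4351 0.3898 0.022 ] [204. 147. 103.]
side other_box_c 0.44 [290. 168.] 169 [ 0.5555 -0.3664  0.0179] [111. 141. 119.]
1.1
```

View pics/scene.png

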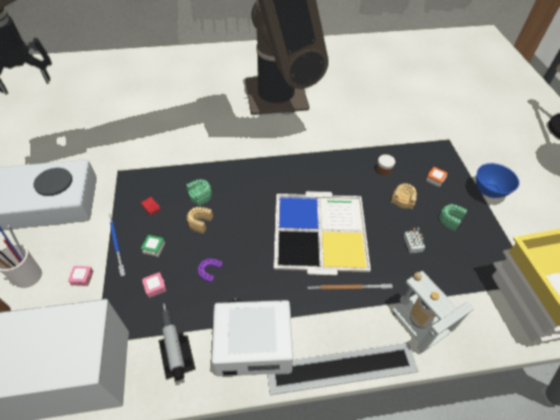

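```bash
cat > m.py <<'E'
from h import *
np.set_printoptions(precision=4,suppress=True)
for n in ('scene','side'):
    im=cv2.imread(n+'_raw.png'); p=np.load(n+'.npy'); hsv=cv2.cvtColor(im,cv2.COLOR_BGR2HSV)
    H,S,V=hsv[...,0].astype(int),hsv[...,1],hsv[...,2]
    bands={'green':(H>55)&(H<90)&(S>50),'blue':(H>100)&(H<125)&(S>80),'yellow':(H>23)&(H<36)&(S>100),'violet':(H>126)&(H<160)&(S>70),'black':(V<60)&(S<60)}
    for k,m in bands.items():
        m=m&(p[...,2]>-.02)&(p[...,2]<.08)&(p[...,0]>.25)
        N,l,st,c=cv2.connectedComponentsWithStats(m.astype(np.uint8))
        for i in range(1,N):
            if st[i,4]>90:
                q=p[l==i]; q=q[~np.isnan(q[:,0])]
                r=cv2.minAreaRect((q[:,:2]*1000).astype(np.float32))
                print(n,k,c[i].round(),st[i,4],'ctr',np.round(r[0],1),'size',np.round(r[1],1),'ang',round(r[2],1),'z',np.percentile(q[:,2],[5,50,95]))
E
python3 m.py
```

```text
scene green [199. 191.] 535 ctr [ 396.7 -261.2] size [97.  65.1] ang 14.9 z [-0.002   0.0217  0.0347]
scene green [452. 215.] 527 ctr [568.1 379.1] size [56.7 92.2] ang 44.9 z [-0.002   0.0169  0.0304]
scene green [152. 243.] 211 ctr [ 553.1 -381. ] size [55.2 57.2] ang 67.5 z [-0.0017  0.0192  0.0222]
scene blue [496. 180.] 1122 ctr [504.4 515.2] size [102.4 108.6] ang 36.5 z [0.0039 0.0314 0.0523]
scene blue [298. 213.] 1147 ctr [505.3 -13.4] size [ 96.8 106. ] ang 79.4 z [0.0011 0.0039 0.0066]
scene blue [114. 237.] 160 ctr [ 515.3 -474.9] size [105.8  13.7] ang 12.9 z [-0.0024  0.0051  0.0087]
scene yellow [343. 250.] 1374 ctr [632.   73.5] size [ 97.3 102.8] ang 80.3 z [0.0016 0.0041 0.0066]
scene violet [208. 268.] 362 ctr [ 637.3 -251.3] size [53.7 64.9] ang 57.7 z [-0.0023  0.0071  0.0101]
scene black [555. 126.] 182 ctr [287.7 833.2] size [30.2 90.7] ang 62.1 z [0.0044 0.0154 0.019 ]
scene black [473. 191.] 283 ctr [494.6 471.9] size [102.3  37.7] ang 0.8 z [-0.0048 -0.0021  0.0006]
scene black [298. 248.] 1208 ctr [614.1 -33.1] size [91.3 93.1] ang 79.4 z [0.0016 0.0042 0.0
[... 887 characters left out ...]
062 0.0077]
side blue [176. 415.] 433 ctr [525.6 453.9] size [89.9 48.7] ang 13.0 z [0.0005 0.0524 0.0563]
side yellow [214. 252.] 1145 ctr [632.7  71.7] size [ 99.9 102.9] ang 79.4 z [0.0048 0.0063 0.0078]
side violet [253. 185.] 215 ctr [ 644.5 -263.7] size [64.6 81.3] ang 58.7 z [0.     0.0057 0.0114]
side black [313. 118.] 111 ctr [ 582.  -881.1] size [ 50.5 127.3] ang 9.9 z [0.0109 0.0197 0.0224]
side black [235. 313.] 48741 ctr [546.6   2.9] size [518.1 971.9] ang 0.4 z [-0.0006  0.001   0.0026]
side black [133. 212.] 204 ctr [903.1 -39. ] size [149.9  26.6] ang 90.0 z [0.0057 0.0068 0.0083]
side black [238. 227.] 697 ctr [612.3 -34.3] size [96.3 96.6] ang 79.9 z [0.0047 0.0063 0.0079]
```

```bash
python3 -m handwheel '{"delta_pos":[[-40,30,-20],[-90,75,-45],[-90,120,-70],[-90,165,-95],[-90,210,-120],[-90,255,-145],[-90,300,-170],[-90,340,-195]],"spin":[0,0,0,0,0,0,0,0],"fingers":[-1,-1,-1,-1,-1,-1,-1,-1]}' && python3 -m handwheel '{"delta_pos":[[0,45,-25],[0,65,-40],[0,65,-40],[0,65,-40],[0,65,-40],[0,65,-40],[0,65,-40],[0,65,-40]],"spin":[0,0,0,0,0,0,0,0],"fingers":[-1,-1,-1,-1,-1,-1,-1,-1]}'
cat > look.py <<'E'
import sys
from h import *
np.set_printoptions(precision=4,suppress=True)
im,p=cloud('wrist'); save(sys.argv[1],im); np.save('wrist.npy',p); T=tool(); print(T)
hsv=cv2.cvtColor(im,cv2.COLOR_RGB2HSV); H,S,V=hsv[...,0].astype(int),hsv[...,1],hsv[...,2]
bands={'green':(H>55)&(H<90)&(S>50),'violet':(H>126)&(H<160)&(S>70),'buff':(H>12)&(H<24)&(S>50)}
for k,m in bands.items():
    m=m&(p[...,2]>.004)&(p[...,2]<.06)
    N,l,st,c=cv2.connectedComponentsWithStats(m.astype(np.uint8))
    for i in range(1,N):
        if st[i,4]>300:
            q=p[l==i]
            zt=np.percentile(q[:,2],97)
            for nm,qq in(('all',q),('top',q[q[:,2]>zt-.008])):
                r=cv2.minAreaRect((qq[:,:2]*1000).astype(np.float32))
                print(k,nm,c[i].round(),len(qq),'ctr',np.round(r[0],1),'size',np.round(r[1],1),'ang',round(r[2],1),'z',np.round(zt,4),'mean',qq.mean(0)[:2]*1000)
print(bot.get_obs()['time_s'])
E
python3 look.py w1
```

```text
time_s: 1.9
tcp_pos: [0.4664, -0.356, 0.3216]
ee_rot: [0.578, 0.408, 0.577, -0.408]
contact_force: [0.6, -0.6, -0.0]
opening: 0.0852
time_s: 2.7
tcp_pos: [0.5138, -0.2974, 0.3216]
ee_rot: [0.578, 0.408, 0.577, -0.408]
contact_force: [0.2, -0.1, 0.4]
opening: 0.0854
[[ 0.0006  0.9429  0.333   0.5139]
 [-0.0006  0.333  -0.9429 -0.2972]
 [-1.      0.0004  0.0007  0.3216]
 [ 0.      0.      0.      1.    ]]
green all [346. 154.] 620 ctr [ 562.4 -380.6] size [40.2 42.3] ang 67.1 z 0.024 mean [ 562.9865 -379.3218]
green top [346. 154.] 597 ctr [ 561.8 -380.2] size [40.1 40.9] ang 66.6 z 0.024 mean [ 562.8024 -379.7847]
green all [230. 228.] 1509 ctr [ 411.8 -264.2] size [56.9 57.1] ang 24.9 z 0.0373 mean [ 414.4208 -265.6752]
green top [230. 228.] 618 ctr [ 409.  -262.2] size [52.7 49.9] ang 27.7 z 0.0373 mean [ 410.2434 -261.4836]
violet all [277.  59.] 935 ctr [ 642.1 -253.7] size [45.1 54.2] ang 58.6 z 0.0122 mean [ 641.9915 -254.5799]
violet top [277.  59.] 934 ctr [ 642.1 -253.7] size [45.1 54.2] ang 58.6 z 0.0122 mean [ 641.9974 -254.5562]
buff all [254. 172.] 850 ctr [ 498.5 -272. ] size [51.6 55.5] ang 62.0 z 0.0335 mean [ 500.3469 -271.4413]
buff top [254. 172.] 558 ctr [ 498.7 -271.4] size [49.8 53.3] ang 62.2 z 0.0335 mean [ 499.2588 -271.7366]
2.75
```

View pics/w1.png

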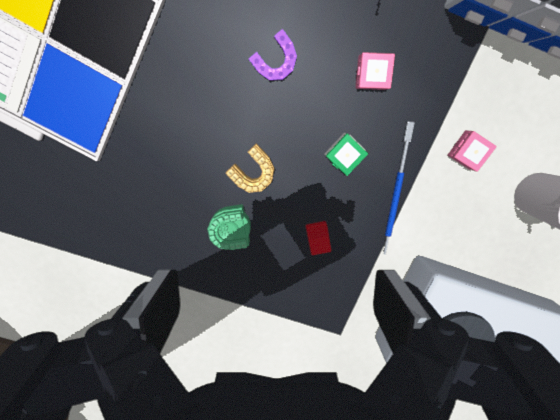

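Run:
```python
import cv2,numpy as np
im=cv2.imread('pics/w1.png')
a=cv2.resize(im[195:265,195:265],(400,400),interpolation=3);b=cv2.resize(im[20:180,240:400],(400,400),interpolation=3)
cv2.imwrite('pics/w1c.png',np.hstack([a,b]))
```

```text
(no output)
```

View pics/w1c.png

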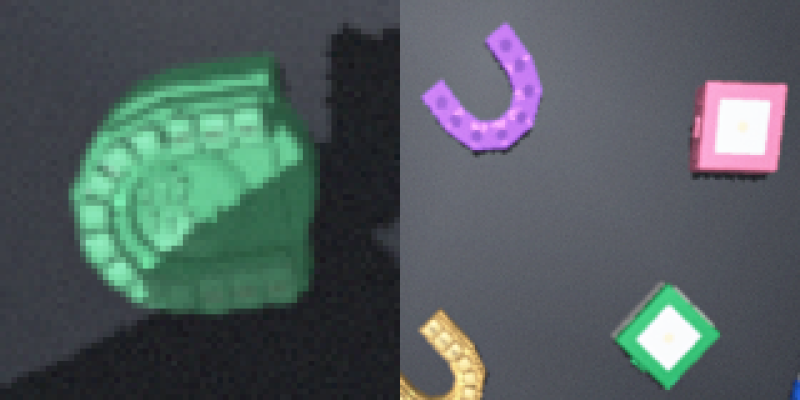

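```bash
python3 -m handwheel '{"delta_pos":[[20,-15,-10],[50,-40,-25],[80,-65,-45],[110,-86,-62],[140,-86,-62],[140,-86,-62],[140,-86,-62],[140,-86,-62]],"spin":[8,16,24,32,40,48,56,64],"fingers":[-0.75,-0.75,-0.75,-0.75,-0.75,-0.75,-0.75,-0.75]}' && python3 -m handwheel '{"delta_pos":[[0,0,0],[0,0,0],[0,0,0],[0,0,0],[0,0,0],[0,0,0],[0,0,0],[0,0,0]],"spin":[8,18,18,18,18,18,18,18],"fingers":[-0.75,-0.75,-0.75,-0.75,-0.75,-0.75,-0.75,-0.75]}'
python3 look.py w2; python3 -c "
from bench import bot;print(bot.get_obs()['joint_pos'])"
```

```text
time_s: 3.55
tcp_pos: [0.412, -0.2676, 0.1813]
ee_rot: [0.271, 0.653, 0.271, -0.653]
contact_force: [0.3, 0.7, 0.5]
opening: 0.0751
time_s: 4.35
tcp_pos: [0.412, -0.2676, 0.1813]
ee_rot: [0.166, 0.687, 0.166, -0.687]
contact_force: [-0.4, 0.4, 0.2]
opening: 0.0751
[[ 0.0004  0.4557 -0.8901  0.412 ]
 [-0.0004 -0.8901 -0.4557 -0.2676]
 [-1.      0.0005 -0.0002  0.1814]
 [ 0.      0.      0.      1.    ]]
green all [178.  10.] 670 ctr [ 552.1 -364.9] size [37.9 18.2] ang 29.5 z 0.0237 mean [ 552.4548 -366.3734]
green top [178.  10.] 652 ctr [ 552.1 -364.9] size [37.9 18.2] ang 29.5 z 0.0237 mean [ 552.6883 -366.2716]
green all [277. 196.] 3295 ctr [ 409.7 -264.6] size [57.8 56.8] ang 29.1 z 0.0372 mean [ 411.3047 -267.5021]
green top [277. 196.] 1412 ctr [ 408.5 -261.5] size [53.  50.3] ang 28.0 z 0.0372 mean [ 408.3427 -261.998 ]
violet all [42. 89.] 2135 ctr [ 641.7 -253.2] size [46.3 55.7] ang 58.7 z 0.0118 mean [ 640.1689 -254.5291]
violet top [42. 89.] 2135 ctr [ 641.7 -253.2] size [46.3 55.7] ang 58.7 z 0.0118 mean [ 640.1689 -254.5291]
buff all [195. 147.] 1645 ctr [ 497.3 -270.9] size [51.9 54.8] ang 62.1 z 0.0332 mean [ 496.1392 -273.7293]
buff top [195. 147.] 1141 ctr [ 498.2 -270.7] size [50.4 53.7] ang 62.6 z 0.0332 mean [ 497.8975 -271.528 ]
4.4
[-7.82912454e-01 -7.72173633e-02  2.06621278e+00  8.64719107e-06
  1.15202622e+00  1.88550251e+00]
```

View pics/w2.png

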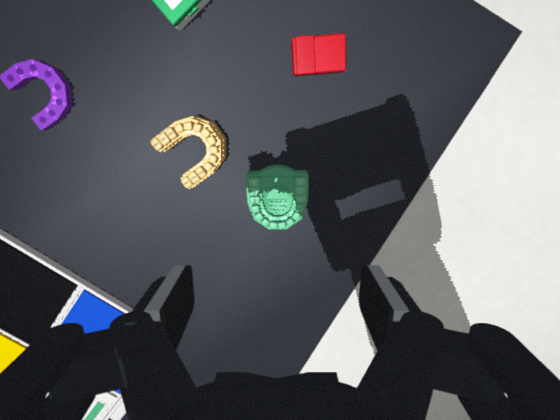

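```bash
python3 -m handwheel '{"delta_pos":[[40,4,0],[80,4,0],[120,4,0],[145,4,0],[162,4,0],[174,4,0],[180,4,0],[180,4,0]],"spin":[-1,-1,-1,-1,-1,-1,-1,-1],"fingers":[-0.75,-0.75,-0.75,-0.75,-0.75,-0.75,-0.75,-0.75]}' && python3 -m handwheel '{"delta_pos":[[0,0,0],[0,0,0],[0,0,0],[0,0,0],[0,0,0],[-3,0,0],[-10,0,0],[-25,0,0]],"spin":[0,0,0,0,0,0,0,0],"fingers":[-0.6,-0.4,-0.2,0,0.3,0.3,0.3,0.3]}' 40
```

```text
time_s: 5.2
tcp_pos: [0.4138, -0.2711, 0.001]
ee_rot: [-0.172, -0.686, -0.172, 0.686]
contact_force: [0.6, -0.2, -0.1]
opening: 0.0743
time_s: 6.0
tcp_pos: [0.4125, -0.2699, 0.025]
ee_rot: [-0.17, -0.685, -0.173, 0.687]
contact_force: [1.1, -0.9, 0.0]
opening: 0.0572
```

```bash
python3 -m handwheel '{"delta_pos":[[-40,0,0],[-80,-10,-12],[-90,-40,-47],[-90,-75,-88],[-90,-110,-129],[-90,-140,-164],[-90,-165,-193],[-90,-172,-202]],"spin":[0,0,0,0,0,0,0,0],"fingers":[0.3,0.3,0.3,0.3,0.3,0.3,0.3,0.3]}' && python3 -m handwheel '{"delta_pos":[[0,0,0],[0,0,0],[0,0,0],[0,0,0],[0,0,0],[0,0,0],[0,0,0],[0,0,0]],"spin":[0,0,0,0,0,0,0,0],"fingers":[0.3,0.3,0.3,0.3,0.3,0.3,0.3,0.3]}'; python3 look.py w3
```

```text
time_s: 6.8
tcp_pos: [0.5101, -0.0197, 0.1155]
ee_rot: [-0.172, -0.685, -0.175, 0.686]
contact_force: [-1.1, -0.5, -1.1]
opening: 0.0572
time_s: 7.6
tcp_pos: [0.5101, -0.0199, 0.1155]
ee_rot: [-0.171, -0.685, -0.175, 0.686]
contact_force: [-0.2, 0.1, -0.0]
opening: 0.0572
[[-0.0032  0.4749 -0.88    0.5101]
 [ 0.0039 -0.88   -0.4749 -0.0198]
 [-1.     -0.0049  0.001   0.1155]
 [ 0.      0.      0.      1.    ]]
7.65
```

View pics/w3.png

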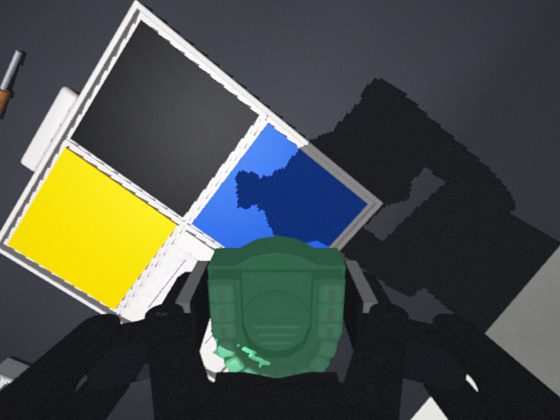

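Run:
```python
from h import *
np.set_printoptions(precision=4,suppress=True)
im=cv2.imread('pics/w3.png'); p=np.load('wrist.npy'); hsv=cv2.cvtColor(im,cv2.COLOR_BGR2HSV)
H,S,V=[hsv[...,i].astype(int) for i in range(3)]
z=p[...,2]
for k,m in {'yellow':(H>23)&(H<36)&(S>100),'black':(V<70)&(S<70)&(z>.003),'blue':(H>100)&(H<125)&(S>80)}.items():
    m=(m&(abs(z-.006)<.004)).astype(np.uint8); m=cv2.morphologyEx(m,cv2.MORPH_OPEN,np.ones((5,5)))
    N,l,st,c=cv2.connectedComponentsWithStats(m); i=1+st[1:,4].argmax(); q=p[l==i]
    print(k,cv2.minAreaRect((q[:,:2]*1000).astype(np.float32)),np.median(q[:,2]),st[i])
g=(H>55)&(H<90)&(S>50)&(z>.07); T=tool(); q=(p[g]-T[:3,3])@T[:3,:3]*1000
print('green tool coords pctl',np.percentile(q,[1,50,99],axis=0))
```

```text
yellow ((632.9341430664062, 71.51751708984375), (104.01838684082031, 101.4925308227539), 79.87916564941406) 0.006404687760819011 [    9   149   165   159 14266]
black ((613.7662963867188, -35.92182159423828), (99.1920394897461, 99.26367950439453), 80.3382568359375) 0.006388238811709024 [  73   23  117  191 7897]
blue ((507.1063537597656, -16.087989807128906), (101.64287567138672, 100.28596496582031), 79.85920715332031) 0.006444273345788398 [  194   125   172   123 12177]
green tool coords pctl [[-80.247  -27.9634 -29.0722]
 [-22.8301   1.8218  -0.6678]
 [ -1.301   19.5694  28.1036]]
```

```bash
python3 -m handwheel '{"delta_pos":[[30,2,0],[60,2,0],[80,2,0],[93,2,0],[101,2,0],[105,2,0],[107,2,0],[107.5,2,0]],"spin":[0,0,0,0,0,0,0,0],"fingers":[0.3,0.3,0.3,0.3,0.3,0.3,0.3,0.3]}' && python3 -m handwheel '{"delta_pos":[[0.5,0,0],[0.5,0,0],[0.5,0,0],[0.5,0,0],[0.5,0,0],[-15,0,0],[-50,0,0],[-95,0,0]],"spin":[0,0,0,0,0,0,0,0],"fingers":[0.3,-0.5,-0.7,-0.75,-0.75,-0.75,-0.75,-0.75]}'
```

```text
time_s: 8.45
tcp_pos: [0.5114, -0.0213, 0.0087]
ee_rot: [-0.172, -0.685, -0.175, 0.686]
contact_force: [1.1, 0.6, -1.3]
opening: 0.0572
time_s: 9.25
tcp_pos: [0.5096, -0.0212, 0.1026]
ee_rot: [-0.171, -0.684, -0.175, 0.688]
contact_force: [0.6, -0.8, 0.3]
opening: 0.0745
```

```bash
python3 -m handwheel '{"delta_pos":[[-25,35,13],[-40,78,29],[-40,122,45],[-40,166,61],[-40,210,77],[-40,254,93],[-40,298,109],[-40,341,124]],"spin":[-5,-10,-15,-20,-25,-30,-35,-39],"fingers":[-0.75,-0.75,-0.75,-0.75,-0.75,-0.75,-0.75,-0.75]}' && python3 -m handwheel '{"delta_pos":[[0,0,0],[0,0,0],[0,0,0],[0,0,0],[0,0,0],[0,0,0],[0,0,0],[0,0,0]],"spin":[0,0,0,0,0,0,0,0],"fingers":[-0.5,-0.5,-0.5,-0.5,-0.5,-0.5,-0.5,-0.5]}'; python3 look.py w4
```

```text
time_s: 10.05
tcp_pos: [0.5625, -0.3824, 0.1402]
ee_rot: [-0.39, -0.587, -0.396, 0.589]
contact_force: [0.3, 1.1, 0.2]
opening: 0.0747
time_s: 10.85
tcp_pos: [0.5626, -0.3821, 0.1404]
ee_rot: [-0.39, -0.587, -0.396, 0.589]
contact_force: [-0.6, -0.2, -1.2]
opening: 0.0642
[[-0.0072  0.924  -0.3824  0.5626]
 [ 0.005  -0.3824 -0.924  -0.3822]
 [-1.     -0.0085 -0.0018  0.1403]
 [ 0.      0.      0.      1.    ]]
green all [275. 203.] 1474 ctr [ 562.8 -380.9] size [39.9 39.6] ang 67.4 z 0.0237 mean [ 564.276  -381.6588]
green top [275. 203.] 1473 ctr [ 562.8 -380.9] size [39.9 39.6] ang 67.4 z 0.0237 mean [ 564.26   -381.6666]
violet all [ 99. 171.] 2203 ctr [ 641.8 -253.5] size [46.1 54.4] ang 57.9 z 0.0117 mean [ 642.3768 -256.1141]
violet top [ 99. 171.] 2203 ctr [ 641.8 -253.5] size [46.1 54.4] ang 57.9 z 0.0117 mean [ 642.3768 -256.1141]
buff all [211. 311.] 807 ctr [ 490.  -286.9] size [18.6 47.8] ang 56.1 z 0.0332 mean [ 493.4028 -289.8197]
buff top [211. 311.] 457 ctr [ 487.1 -285.9] size [14.8 44. ] ang 49.0 z 0.0332 mean [ 488.871  -285.9431]
10.9
```

```bash
python3 -m handwheel '{"delta_pos":[[40,1,-1],[80,1,-1],[105,1,-1],[120,1,-1],[130,1,-1],[135,1,-1],[137,1,-1],[137,1,-1]],"spin":[0,0,0,0,0,0,0,0],"fingers":[-0.5,-0.5,-0.5,-0.5,-0.5,-0.5,-0.5,-0.5]}' && python3 -m handwheel '{"delta_pos":[[0,0,0],[0,0,0],[0,0,0],[0,0,0],[0,0,0],[-3,0,0],[-20,0,0],[-60,0,0]],"spin":[0,0,0,0,0,0,0,0],"fingers":[-0.3,-0.1,0.1,0.3,0.6,0.6,0.6,0.6]}' 30
```

```text
time_s: 11.7
tcp_pos: [0.5636, -0.3816, 0.0045]
ee_rot: [-0.391, -0.587, -0.395, 0.589]
contact_force: [-0.0, -0.8, 0.1]
opening: 0.064
time_s: 12.5
tcp_pos: [0.561, -0.3792, 0.0605]
ee_rot: [-0.387, -0.586, -0.399, 0.59]
contact_force: [0.4, -0.6, -0.0]
opening: 0.0391
```

```bash
python3 -m handwheel '{"delta_pos":[[-30,-8,-30],[-40,-18,-73],[-40,-29,-117],[-40,-40,-162],[-40,-51,-206],[-40,-62,-251],[-40,-73,-296],[-40,-83,-337]],"spin":[0,0,0,0,0,0,0,0],"fingers":[0.6,0.6,0.6,0.6,0.6,0.6,0.6,0.6]}' && python3 -m handwheel '{"delta_pos":[[0,0,0],[0,0,0],[0,0,0],[0,0,0],[0,0,0],[0,0,0],[0,0,0],[0,0,0]],"spin":[0,0,0,0,0,0,0,0],"fingers":[0.6,0.6,0.6,0.6,0.6,0.6,0.6,0.6]}'; python3 -c "
from h import *
print(tool().round(4))"
```

```text
time_s: 13.3
tcp_pos: [0.6137, -0.0343, 0.1043]
ee_rot: [-0.387, -0.586, -0.399, 0.589]
contact_force: [-0.7, 0.4, 0.2]
opening: 0.0391
time_s: 14.1
tcp_pos: [0.6136, -0.0347, 0.1043]
ee_rot: [-0.387, -0.586, -0.399, 0.59]
contact_force: [1.1, -0.3, -0.1]
opening: 0.0392
[[-0.0132  0.9238 -0.3826  0.6136]
 [ 0.0108 -0.3825 -0.9239 -0.0347]
 [-0.9999 -0.0163 -0.0049  0.1043]
 [ 0.      0.      0.      1.    ]]
```

```bash
python3 -m handwheel '{"delta_pos":[[30,1,0],[55,1,0],[72,1,0],[83,1,0],[89,1,0],[92,1,0],[93.5,1,0],[94,1,0]],"spin":[0,0,0,0,0,0,0,0],"fingers":[0.6,0.6,0.6,0.6,0.6,0.6,0.6,0.6]}' && python3 -m handwheel '{"delta_pos":[[0.5,0,0],[0.5,0,0],[0.5,0,0],[0.5,0,0],[0.5,0,0],[-15,0,0],[-50,0,0],[-95,0,0]],"spin":[0,0,0,0,0,0,0,0],"fingers":[0.6,0,-0.4,-0.5,-0.5,-0.5,-0.5,-0.5]}'; python3 -c "
from h import *
print(tool().round(4)); print(bot.get_obs()['joint_pos'])"
```

```text
time_s: 14.9
tcp_pos: [0.6142, -0.0342, 0.0118]
ee_rot: [-0.388, -0.587, -0.398, 0.589]
contact_force: [-2.0, 0.3, 6.8]
opening: 0.0393
time_s: 15.7
tcp_pos: [0.6137, -0.0348, 0.1064]
ee_rot: [-0.386, -0.585, -0.399, 0.59]
contact_force: [0.7, 0.2, 0.5]
opening: 0.0637
[[-0.016   0.9238 -0.3826  0.6137]
 [ 0.0115 -0.3825 -0.9239 -0.0348]
 [-0.9998 -0.0192 -0.0044  0.1064]
 [ 0.      0.      0.      1.    ]]
[-0.22474185  0.29312955  1.81087643  0.00872283  1.05579075  1.73426624]
```

```bash
python3 -m handwheel '{"delta_pos":[[-30,-18,-33],[-70,-42,-77],[-100,-64,-118],[-120,-86,-159],[-120,-108,-200],[-120,-130,-241],[-120,-152,-282],[-120,-174,-323]],"spin":[0,0,0,0,0,0,0,0],"fingers":[-0.75,-0.75,-0.75,-0.75,-0.75,-0.75,-0.75,-0.75]}' && python3 -m handwheel '{"delta_pos":[[0,-10,-17],[0,-10,-17],[0,-10,-17],[0,-10,-17],[0,-10,-17],[0,-10,-17],[0,-10,-17],[0,-10,-17]],"spin":[0,0,0,0,0,0,0,0],"fingers":[-0.75,-0.75,-0.75,-0.75,-0.75,-0.75,-0.75,-0.75]}'; python3 look.py w5
```

```text
time_s: 16.5
tcp_pos: [0.5785, 0.3264, 0.2331]
ee_rot: [-0.387, -0.586, -0.399, 0.59]
contact_force: [1.2, -0.1, -0.3]
opening: 0.0748
time_s: 17.3
tcp_pos: [0.576, 0.3455, 0.2333]
ee_rot: [-0.386, -0.586, -0.399, 0.59]
contact_force: [-0.6, 0.8, 0.5]
opening: 0.0747
[[-0.014   0.9236 -0.383   0.5759]
 [ 0.0121 -0.3829 -0.9237  0.3456]
 [-0.9998 -0.0176 -0.0058  0.2333]
 [ 0.      0.      0.      1.    ]]
green all [259. 184.] 1623 ctr [577.6 365.9] size [51.4 55.2] ang 45.0 z 0.0334 mean [579.2279 365.2792]
green top [259. 184.] 1111 ctr [577.5 366.9] size [50.1 53.6] ang 44.9 z 0.0334 mean [577.9469 365.2587]
green all [516. 165.] 507 ctr [487.   96.5] size [65.7  9.9] ang 79.9 z 0.0085 mean [486.8121  96.0635]
green top [516. 165.] 507 ctr [487.   96.5] size [65.7  9.9] ang 79.9 z 0.0085 mean [486.8121  96.0635]
buff all [367. 214.] 2437 ctr [499.7 270.7] size [57.4 57.1] ang 53.4 z 0.0372 mean [503.0884 269.0003]
buff top [367. 214.] 993 ctr [496.  270.8] size [53.3 49.9] ang 59.0 z 0.0372 mean [496.7944 270.7733]
buff all [292. 290.] 494 ctr [440.2 382.7] size [38.6 39.7] ang 45.7 z 0.0239 mean [442.5495 381.5131]
buff top [292. 290.] 494 ctr [440.2 382.7] size [38.6 39.7] ang 45.7 z 0.0239 mean [442.5495 381.5131]
17.35
```

View pics/w5.png

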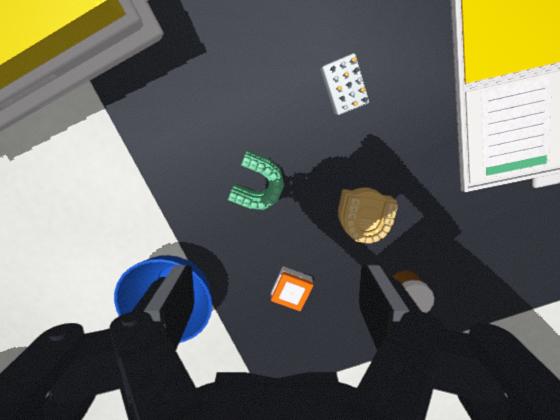

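```bash
python3 -m handwheel '{"delta_pos":[[20,-5,-10],[50,-5,-22],[80,-5,-22],[80,-5,-22],[80,-5,-22],[80,-5,-22],[80,-5,-22],[80,-5,-22]],"spin":[-8,-16.5,-25,-33.5,-42,-50.5,-59,-67.5],"fingers":[-0.75,-0.75,-0.75,-0.75,-0.75,-0.75,-0.75,-0.75]}' && python3 -m handwheel '{"delta_pos":[[0,0,0],[0,0,0],[0,0,0],[0,0,0],[0,0,0],[0,0,0],[0,0,0],[0,0,0]],"spin":[0,0,0,0,0,0,0,0],"fingers":[-0.75,-0.75,-0.75,-0.75,-0.75,-0.75,-0.75,-0.75]}'; python3 look.py w6 | grep -v buff
```

```text
time_s: 18.15
tcp_pos: [0.5786, 0.3688, 0.1535]
ee_rot: [0.648, 0.271, 0.66, -0.267]
contact_force: [-0.0, 0.8, 0.5]
opening: 0.0746
time_s: 18.95
tcp_pos: [0.5786, 0.3688, 0.1535]
ee_rot: [0.648, 0.271, 0.66, -0.267]
contact_force: [-0.0, 0.1, -1.1]
opening: 0.0748
[[-0.0141  0.7031  0.711   0.5786]
 [ 0.0121  0.7111 -0.703   0.3688]
 [-0.9998 -0.0013 -0.0185  0.1535]
 [ 0.      0.      0.      1.    ]]
green all [279. 203.] 2527 ctr [578.2 366.8] size [50.8 56.1] ang 45.2 z 0.0333 mean [579.1691 367.9735]
green top [279. 203.] 1796 ctr [578.  366.9] size [50.5 53.5] ang 45.2 z 0.0333 mean [578.4442 367.3681]
19.0
```

View pics/w6.png

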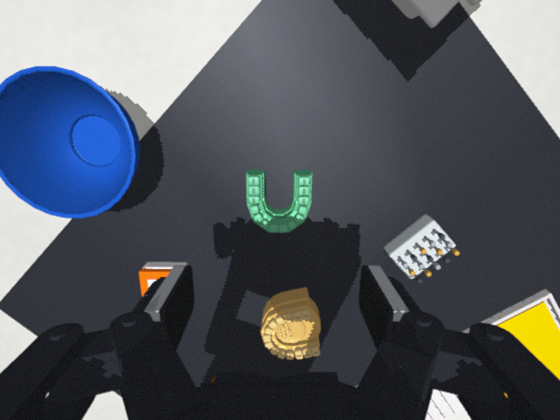

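```bash
python3 -m handwheel '{"delta_pos":[[40,2.5,4],[80,2.5,4],[110,2.5,4],[130,2.5,4],[143,2.5,4],[150,2.5,4],[153,2.5,4],[153,2.5,4]],"spin":[0,0,0,0,0,0,0,0],"fingers":[-0.75,-0.75,-0.75,-0.75,-0.75,-0.75,-0.75,-0.75]}' && python3 -m handwheel '{"delta_pos":[[0,0,0],[0,0,0],[0,0,0],[0,0,0],[0,0,0],[-3,0,0],[-20,0,0],[-60,0,0]],"spin":[0,0,0,0,0,0,0,0],"fingers":[-0.6,-0.4,-0.2,0,0.3,0.3,0.3,0.3]}' 40
```

```text
time_s: 19.8
tcp_pos: [0.5816, 0.3699, 0.0012]
ee_rot: [0.648, 0.271, 0.66, -0.266]
contact_force: [-0.8, 0.3, -0.0]
opening: 0.0748
time_s: 20.6
tcp_pos: [0.5786, 0.3674, 0.0568]
ee_rot: [0.645, 0.268, 0.663, -0.269]
contact_force: [0.0, 0.3, -1.7]
opening: 0.0545
```

```bash
python3 -m handwheel '{"delta_pos":[[-30,-15,22],[-50,-38,56],[-50,-62,91],[-50,-87,127],[-50,-112,164],[-50,-137,200],[-50,-157,230],[-50,-167,245]],"spin":[-1,-3,-5,-7,-9,-11,-13,-13.5],"fingers":[0.3,0.3,0.3,0.3,0.3,0.3,0.3,0.3]}' && python3 -m handwheel '{"delta_pos":[[0,0,0],[0,0,0],[0,0,0],[0,0,0],[0,0,0],[0,0,0],[0,0,0],[0,0,0]],"spin":[0,0,0,0,0,0,0,0],"fingers":[0.3,0.3,0.3,0.3,0.3,0.3,0.3,0.3]}'; python3 look.py w7
python3 - <<'E'
from h import *
np.set_printoptions(precision=4,suppress=True)
im=cv2.imread('pics/w7.png'); p=np.load('wrist.npy'); hsv=cv2.cvtColor(im,cv2.COLOR_BGR2HSV)
H,S,V=[hsv[...,i].astype(int) for i in range(3)]; z=p[...,2]
g=(H>55)&(H<90)&(S>50)&(z>.08); T=tool(); q=(p[g]-T[:3,3])@T[:3,:3]*1000
print('green tool coords pctl',np.percentile(q,[1,50,99],axis=0))
E
```

```text
time_s: 21.4
tcp_pos: [0.6366, 0.0727, 0.1037]
ee_rot: [0.672, 0.191, 0.689, -0.19]
contact_force: [0.2, -0.3, -1.1]
opening: 0.0551
time_s: 22.2
tcp_pos: [0.6366, 0.073, 0.1036]
ee_rot: [0.672, 0.191, 0.69, -0.19]
contact_force: [-1.4, 0.2, -0.6]
opening: 0.0544
[[-0.0233  0.5192  0.8543  0.6366]
 [ 0.0073  0.8546 -0.5192  0.0728]
 [-0.9997 -0.0058 -0.0237  0.1036]
 [ 0.      0.      0.      1.    ]]
green all [104. 277.] 835 ctr [486.6  96.1] size [66.1 11. ] ang 80.2 z 0.0081 mean [486.9173  97.4071]
green top [104. 277.] 835 ctr [486.6  96.1] size [66.1 11. ] ang 80.2 z 0.0081 mean [486.9173  97.4071]
green all [332. 353.] 763 ctr [607.6 -43.7] size [60.8 45.5] ang 71.4 z 0.0295 mean [616.4751 -43.6856]
green top [332. 353.] 711 ctr [617.1 -43.4] size [52.9 29.4] ang 23.4 z 0.0295 mean [618.0398 -42.0235]
green all [220. 358.] 1012 ctr [532.5  -7.3] size [12.5 32.4] ang 29.8 z 0.0408 mean [535.235   -4.5134]
green top [220. 358.] 170 ctr [534.   -4.6] size [13.8 12.1] ang 82.5 z 0.0408 mean [532.5596  -4.2803]
buff all [409. 180.] 1535 ctr [730.7  42. ] size [94.9  8.7] ang 83.2 z 0.0102 mean [730.4007  44.8054]
buff top [409. 180.] 1535 ctr [730.7  42. ] size [94.9  8.7] ang 83.2 z 0.0102 mean [730.4007  44.8054]
22.25
green tool coords pctl [[-82.8815 -26.3084 -26.1842]
 [-23.6799  -3.5216   0.6886]
 [  1.2954  19.7286  28.7871]]
```

View pics/w7.png

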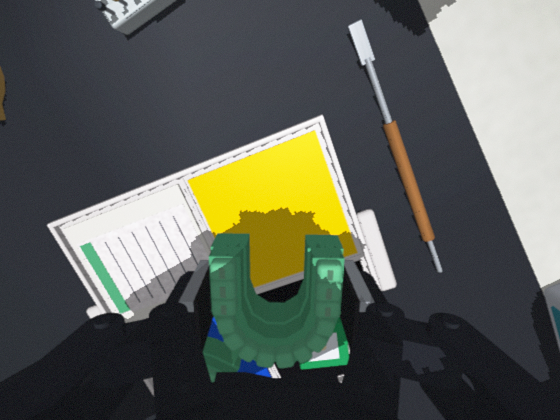

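```bash
python3 -m handwheel '{"delta_pos":[[30,3.5,0],[55,3.5,0],[73,3.5,0],[85,3.5,0],[91,3.5,0],[94,3.5,0],[95.5,3.5,0],[96,3.5,0]],"spin":[0,0,0,0,0,0,0,0],"fingers":[0.3,0.3,0.3,0.3,0.3,0.3,0.3,0.3]}' && python3 -m handwheel '{"delta_pos":[[0.5,0,0],[0.5,0,0],[0.5,0,0],[0.5,0,0],[0.5,0,0],[-15,0,0],[-50,0,0],[-95,0,0]],"spin":[0,0,0,0,0,0,0,0],"fingers":[0.3,-0.5,-0.7,-0.75,-0.75,-0.75,-0.75,-0.75]}'; python3 -c "
from h import *
print(tool().round(4)); print(bot.get_obs()['joint_pos'])"
```

```text
time_s: 23.05
tcp_pos: [0.637, 0.0765, 0.0092]
ee_rot: [0.673, 0.191, 0.689, -0.19]
contact_force: [-3.1, 0.4, 4.0]
opening: 0.0547
time_s: 23.85
tcp_pos: [0.6374, 0.0759, 0.1037]
ee_rot: [0.671, 0.191, 0.691, -0.191]
contact_force: [1.2, -0.2, 1.3]
opening: 0.0748
[[-0.0265  0.5192  0.8543  0.6374]
 [ 0.0074  0.8546 -0.5192  0.0759]
 [-0.9996 -0.0074 -0.0265  0.1037]
 [ 0.      0.      0.      1.    ]]
[-0.04187551  0.35514172  1.73657464  0.00716861  1.07668346  0.50063986]
```

```bash
python3 -m handwheel '{"delta_pos":[[-25,-28,17],[-40,-66,39],[-40,-104,62],[-40,-142,84],[-40,-180,107],[-40,-218,129],[-40,-256,152],[-40,-295,175]],"spin":[8,16.5,25,33.5,42,50.5,59,67.5],"fingers":[-0.75,-0.75,-0.5,-0.3,0,0.2,0.2,0.2]}' && python3 -m handwheel '{"delta_pos":[[0,0,0],[0,0,0],[0,0,0],[0,0,0],[0,0,0],[0,0,0],[0,0,0],[0,0,0]],"spin":[8,16.5,22.5,22.5,22.5,22.5,22.5,22.5],"fingers":[0.2,0.2,0.2,0.2,0.2,0.2,0.2,0.2]}'; python3 look.py w8|grep -v buff
```

```text
time_s: 24.65
tcp_pos: [0.6348, -0.2693, 0.1427]
ee_rot: [-0.451, -0.533, -0.466, 0.543]
contact_force: [0.7, 0.2, 1.0]
opening: 0.0339
time_s: 25.45
tcp_pos: [0.6349, -0.2691, 0.1428]
ee_rot: [-0.339, -0.611, -0.351, 0.624]
contact_force: [-0.4, 0.3, -0.1]
opening: 0.0338
[[-0.0251  0.8515 -0.5238  0.6349]
 [ 0.0068 -0.5238 -0.8518 -0.2691]
 [-0.9997 -0.0249  0.0074  0.1427]
 [ 0.      0.      0.      1.    ]]
green all [ 67. 338.] 757 ctr [622.5 -21.2] size [30.3 78.2] ang 8.4 z 0.0295 mean [624.9581 -35.3459]
green top [ 67. 338.] 688 ctr [617.7 -36.5] size [41.7 30.2] ang 67.8 z 0.0295 mean [625.4295 -38.7828]
green all [  7. 368.] 632 ctr [625.9  51.3] size [13.2 44.1] ang 62.4 z 0.0303 mean [626.9155  47.4704]
green top [  7. 368.] 186 ctr [620.   52.8] size [ 7.6 35. ] ang 48.2 z 0.0303 mean [621.6169  50.0872]
green all [151. 410.] 437 ctr [509.7 -41.1] size [30.4 12.3] ang 40.0 z 0.0297 mean [509.7371 -40.3755]
green top [151. 410.] 209 ctr [513.1 -38.7] size [22.8 11.9] ang 43.0 z 0.0297 mean [512.7709 -38.0402]
violet all [256. 199.] 1884 ctr [ 641.9 -253.2] size [44.7 54.8] ang 58.1 z 0.0117 mean [ 642.7414 -254.8346]
violet top [256. 199.] 1884 ctr [ 641.9 -253.2] size [44.7 54.8] ang 58.1 z 0.0117 mean [ 642.7414 -254.8346]
25.5
```

View pics/w8.png

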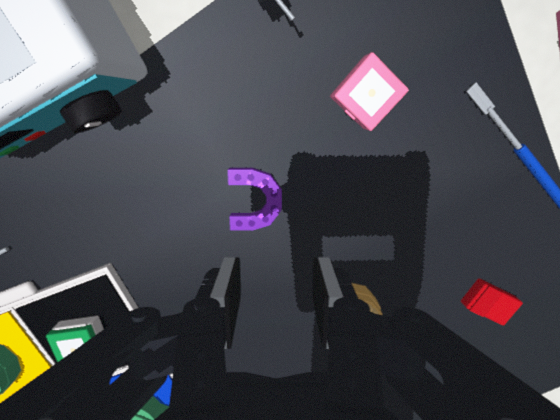

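```bash
python3 -m handwheel '{"delta_pos":[[40,1,-2],[75,1,-2],[100,1,-2],[110,1,-2],[116,1,-2],[118,1,-2],[118,1,-2],[118,1,-2]],"spin":[0,0,0,0,0,0,0,0],"fingers":[0.2,0.2,0.2,0.2,0.2,0.2,0.2,0.2]}'; python3 look.py w9|grep -v buff
python3 - <<'E'
import cv2
im=cv2.imread('pics/w9.png'); cv2.imwrite('pics/w9c.png',cv2.resize(im[150:400,150:410],None,fx=2.3,fy=2.3))
E
```

```text
time_s: 26.3
tcp_pos: [0.6349, -0.2678, 0.0266]
ee_rot: [-0.34, -0.611, -0.35, 0.623]
contact_force: [0.2, 0.6, -0.0]
opening: 0.0341
[[-0.0227  0.8515 -0.5238  0.6348]
 [ 0.0053 -0.5239 -0.8518 -0.2677]
 [-0.9997 -0.0221  0.0074  0.0264]
 [ 0.      0.      0.      1.    ]]
violet all [252. 250.] 4143 ctr [ 645.8 -258.6] size [38.4 59.5] ang 83.5 z 0.0117 mean [ 646.1288 -260.0539]
violet top [252. 250.] 4143 ctr [ 645.8 -258.6] size [38.4 59.5] ang 83.5 z 0.0117 mean [ 646.1288 -260.0539]
26.35
```

View pics/w9c.png

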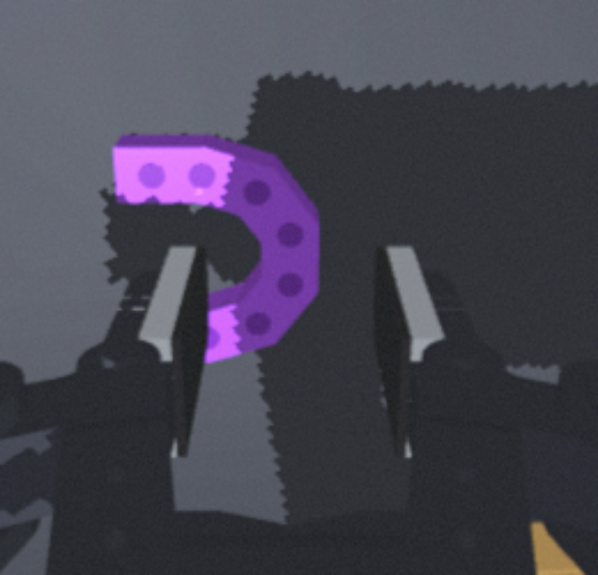

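```bash
python3 -m handwheel '{"delta_pos":[[6,-1,0],[12,-1,0],[18,-1,0],[22,-1,0],[24,-1,0],[24,-1,0],[24,-1,0],[24,-1,0]],"spin":[0,0,0,0,0,0,0,0],"fingers":[0.2,0.2,0.2,0.2,0.2,0.2,0.2,0.2]}'; python3 -m handwheel '{"delta_pos":[[0,0,0],[0,0,0],[0,0,0],[0,0,0],[0,0,0],[0,0,0],[0,0,0],[0,0,0]],"spin":[0,0,0,0,0,0,0,0],"fingers":[0.3,0.4,0.5,0.6,0.7,0.8,0.9,0.9]}' 30
```

```text
time_s: 27.15
tcp_pos: [0.6336, -0.2672, 0.0028]
ee_rot: [-0.34, -0.611, -0.35, 0.623]
contact_force: [-0.2, 0.6, 1.3]
opening: 0.0341
time_s: 27.95
tcp_pos: [0.6337, -0.2674, 0.0031]
ee_rot: [-0.34, -0.611, -0.35, 0.623]
contact_force: [-0.4, 0.4, 2.4]
opening: 0.0154
```

```bash
python3 -m handwheel '{"delta_pos":[[-3,0,0],[-15,0,0],[-45,0,0],[-90,0,0],[-120,-20,-30],[-150,-50,-76],[-155,-80,-121],[-155,-105,-159]],"spin":[0,0,0,0,0,0,0,0],"fingers":[0.9,0.9,0.9,0.9,0.9,0.9,0.9,0.9]}'; python3 -m handwheel '{"delta_pos":[[0,-25,-38],[0,-50,-76],[0,-68,-104],[0,-73,-111],[0,-73,-111],[0,-73,-111],[0,-73,-111],[0,-73,-111]],"spin":[0,0,0,0,0,0,0,0],"fingers":[0.9,0.9,0.9,0.9,0.9,0.9,0.9,0.9]}'; python3 look.py w10|grep -v buff
```

```text
time_s: 28.75
tcp_pos: [0.6324, -0.0879, 0.1621]
ee_rot: [-0.341, -0.613, -0.349, 0.622]
contact_force: [1.4, 0.0, -0.8]
opening: 0.0158
time_s: 29.55
tcp_pos: [0.6287, 0.0434, 0.1626]
ee_rot: [-0.34, -0.613, -0.348, 0.622]
contact_force: [-0.4, 0.7, 0.2]
opening: 0.0156
[[-0.0169  0.8501 -0.5263  0.6286]
 [ 0.0033 -0.5263 -0.8503  0.0435]
 [-0.9999 -0.0161  0.0061  0.1625]
 [ 0.      0.      0.      1.    ]]
green all [363. 166.] 1609 ctr [607.5 -35.7] size [48.2 48.8] ang 67.3 z 0.0296 mean [613.5972 -33.8764]
green top [363. 166.] 1499 ctr [612.2 -33.6] size [40.6 41.7] ang 67.4 z 0.0296 mean [614.5769 -33.5193]
green all [248. 194.] 1717 ctr [641.9  66.6] size [49.6 41.9] ang 58.3 z 0.0392 mean [645.0889  60.4433]
green top [248. 194.] 1124 ctr [644.8  61.2] size [59.3 29.7] ang 16.0 z 0.0392 mean [644.3999  59.7257]
green all [395. 270.] 3736 ctr [510.6 -12.9] size [57.1 56.8] ang 24.6 z 0.043 mean [514.4421 -14.257 ]
green top [395. 270.] 1527 ctr [507.8 -10.9] size [53.1 49.9] ang 28.2 z 0.043 mean [509.5417 -10.9776]
29.6
```

View pics/w10.png

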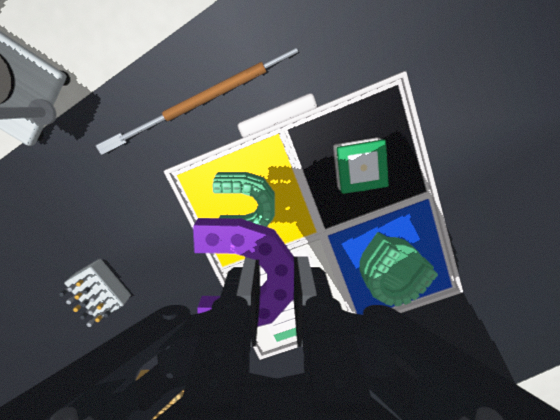

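```bash
python3 -m handwheel '{"delta_pos":[[0,-20,-5],[0,-45,-10],[0,-60,-10],[0,-60,-10],[0,-60,-10],[0,-60,-10],[0,-60,-10],[0,-60,-10]],"spin":[0,0,0,0,0,0,0,0],"fingers":[0.9,0.9,0.9,0.9,0.9,0.9,0.9,0.9]}'; python3 look.py w11|grep -v buff;python3 - <<'E'
from h import *
np.set_printoptions(precision=2,suppress=True)
im=cv2.imread('pics/w11.png'); p=np.load('wrist.npy'); hsv=cv2.cvtColor(im,cv2.COLOR_BGR2HSV)
H,S,V=[hsv[...,i].astype(int) for i in range(3)]; T=tool(); q=(p-T[:3,3])@T[:3,:3]*1000
m=(H>126)&(H<160)&(S>70)&(p[...,2]>.1); b=q[m]; print(len(b),np.percentile(b,[1,5,50,95,99],axis=0))
t=b[b[:,0]<np.percentile(b[:,0],10)+4]; print('top',cv2.minAreaRect(t[:,1:].astype(np.float32)),np.median(t[:,0]))
for z0 in range(-8,36,4):
    s=t[(t[:,2]>z0-2)&(t[:,2]<z0+2)]
    if len(s):print(z0,np.percentile(s[:,1],[1,99]),len(s), np.median(s[:,0]))
E
```

```text
time_s: 30.4
tcp_pos: [0.5833, 0.0832, 0.1634]
ee_rot: [-0.34, -0.613, -0.348, 0.622]
contact_force: [-0.6, 0.1, -0.5]
opening: 0.0155
[[-0.0168  0.8499 -0.5267  0.5832]
 [ 0.0032 -0.5268 -0.85    0.0832]
 [-0.9999 -0.016   0.0061  0.1634]
 [ 0.      0.      0.      1.    ]]
green all [381.  92.] 1936 ctr [610.1 -37. ] size [49.1 46.5] ang 67.8 z 0.0297 mean [613.2999 -33.2186]
green top [381.  92.] 1822 ctr [612.5 -33.3] size [40.4 41.9] ang 67.7 z 0.0297 mean [613.8261 -32.714 ]
green all [255. 136.] 2482 ctr [636.4  70.1] size [49.8 52.9] ang 58.2 z 0.0394 mean [636.6684  68.8939]
green top [255. 136.] 1996 ctr [636.1  70.4] size [49.6 52.2] ang 58.2 z 0.0394 mean [636.7949  68.4856]
green all [412. 210.] 4116 ctr [507.5 -13.6] size [60.6 56.9] ang 28.6 z 0.0431 mean [513.6627 -12.3657]
green top [412. 210.] 1772 ctr [507.3 -10.8] size [53.7 49.8] ang 28.5 z 0.0431 mean [509.1463 -10.0415]
30.45
6797 [[-92.75 -19.74 -52.17]
 [-84.67 -13.42 -35.82]
 [ -7.89  13.95  -7.27]
 [ -1.83  28.07  34.94]
 [  1.14  28.57  51.67]]
top ((9.018841743469238, -0.20078277587890625), (121.63953399658203, 24.92634391784668), 89.87606048583984) -83.15778608704078
-8 [11.6  21.03] 44 -85.66884522064328
-4 [11.15 13.1 ] 29 -80.5923088278803
0 [11.18 13.13] 27 -83.00881231342123
4 [10.97 13.06] 42 -83.30568334692123
8 [11.29 21.24] 41 -83.19933583832665
12 [17.29 21.33] 57 -87.9517442579741
16 [17.35 21.19] 69 -88.37093238415783
20 [17.97 20.77] 19 -83.73175688931654
24 [10.09 12.26] 14 -84.79943409841556
```

View pics/w11.png

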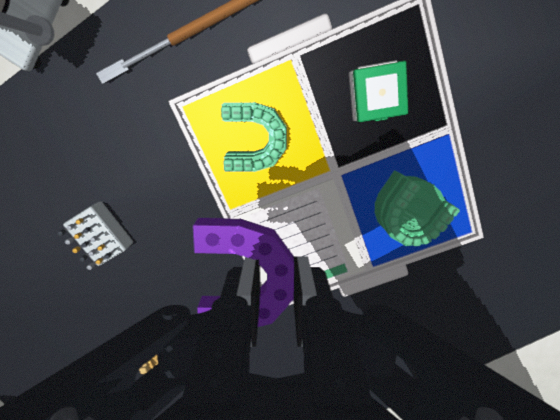

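Run:
```python
from h import *
np.set_printoptions(precision=2,suppress=True)
im=cv2.imread('pics/w11.png'); p=np.load('wrist.npy'); hsv=cv2.cvtColor(im,cv2.COLOR_BGR2HSV)
H,S,V=[hsv[...,i].astype(int) for i in range(3)]; T=tool(); q=(p-T[:3,3])@T[:3,:3]*1000
m=((H>126)&(H<160)&(S>90)&(abs(q[...,0])<25)).astype(np.uint8); m=cv2.erode(m,np.ones((3,3)))>0; b=q[m]; print(len(b),np.percentile(b[:,0],[1,10,50,90,99]))
for z0 in range(-44,16,4):
    s=b[(abs(b[:,2]-z0)<2)&(b[:,1]>-2)]
    if len(s)>5:
        t=s[s[:,0]<s[:,0].min()+4] 
        print(z0,'y',np.percentile(t[:,1],[1,50,99]),'x top',np.percentile(s[:,0],[2,20,50,95]),len(s))
# plane fit of top
A=b[(b[:,1]>-2)]; 
for _ in range(6):
    c,*_r=np.linalg.lstsq(np.c_[A[:,1:],np.ones(len(A))],A[:,0],rcond=None); r=A[:,0]-np.c_[A[:,1:],np.ones(len(A))]@c; A=A[r<1.0]
print('plane x=a*y+b*z+c',c,len(A))
print('xmin front z',np.percentile(b[:,2],[0.5,99.5]))
```

```text
4471 [-9.29 -8.57 -7.61 -5.11  0.04]
-36 y [16.18 22.67 28.61] x top [-8.96 -8.49 -7.97 -2.78] 108
-32 y [16.15 22.74 28.67] x top [-9.42 -8.6  -7.97 -1.77] 297
-28 y [15.92 22.67 28.58] x top [-9.39 -8.6  -7.97 -1.66] 291
-24 y [15.72 22.52 28.52] x top [-9.09 -8.57 -8.07 -3.58] 280
-20 y [15.79 22.95 28.45] x top [-9.2  -8.49 -7.94 -2.35] 281
-16 y [14.99 22.19 28.52] x top [-9.33 -8.47 -7.89 -2.8 ] 312
-12 y [13.71 21.22 27.23] x top [-9.01 -8.44 -7.89 -2.75] 287
-8 y [ 9.99 18.83 25.68] x top [-8.96 -8.31 -7.7  -2.89] 309
-4 y [-1.52 14.69 24.37] x top [-8.96 -8.27 -7.67 -3.23] 416
0 y [-1.84 10.39 23.11] x top [-8.84 -8.06 -7.54 -5.58] 432
4 y [-1.82  7.58 17.65] x top [-8.74 -8.02 -7.51 -5.8 ] 348
8 y [-1.81  5.21 12.44] x top [-8.43 -7.86 -7.39 -4.61] 99
plane x=a*y+b*z+c [-0.01  0.01 -7.69] 2763
xmin front z [-35.53   7.19]
```

```bash
python3 -m handwheel '{"delta_pos":[[0,25,0],[0,45,1],[20,52,1],[50,52,1],[80,52,1],[97,52,1],[103,52,1],[103,52,1]],"spin":[0,0,0,0,0,0,0,0],"fingers":[0.9,0.9,0.9,0.9,0.9,0.9,0.9,0.9]}'; python3 look.py w12|grep -v buff
```

```text
time_s: 31.25
tcp_pos: [0.6249, 0.0553, 0.059]
ee_rot: [-0.34, -0.613, -0.348, 0.623]
contact_force: [0.4, 0.5, 0.2]
opening: 0.0156
[[-0.0156  0.8499 -0.5266  0.6258]
 [ 0.0032 -0.5267 -0.8501  0.0554]
 [-0.9999 -0.0149  0.0055  0.0604]
 [ 0.      0.      0.      1.    ]]
green all [427. 181.] 3961 ctr [606.3 -37.4] size [52.9 50.6] ang 67.7 z 0.0295 mean [615.0624 -33.2213]
green top [427. 181.] 3801 ctr [613.3 -33.6] size [40.5 40.3] ang 67.2 z 0.0295 mean [615.7027 -33.0395]
green all [241. 209.] 2577 ctr [650.4  59.3] size [56.5 18.5] ang 39.8 z 0.0388 mean [655.0316  58.6303]
green top [241. 209.] 1376 ctr [650.9  59.9] size [54.  16.3] ang 42.0 z 0.0388 mean [654.4563  60.1422]
green all [217. 271.] 1209 ctr [627.1  91. ] size [24.4 12. ] ang 58.2 z 0.039 mean [630.765   91.9115]
green top [217. 271.] 550 ctr [628.7  94.9] size [16.  10.6] ang 57.5 z 0.039 mean [629.779   94.7129]
green all [472. 325.] 6448 ctr [498.4 -30.9] size [95.1 39.2] ang 32.3 z 0.0428 mean [519.8612 -20.0303]
green top [472. 325.] 2179 ctr [513.3 -20.1] size [53.4 28.7] ang 28.6 z 0.0428 mean [514.8322 -21.153 ]
31.3
```

View pics/w12.png

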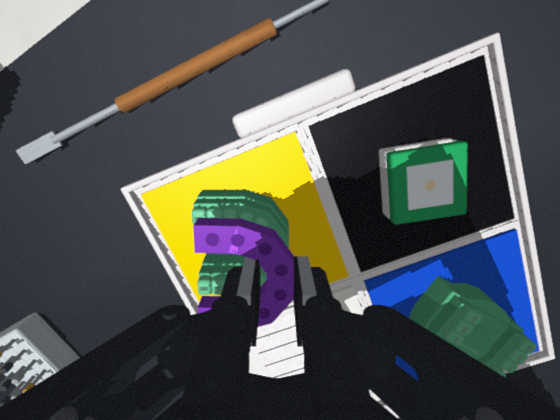

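```bash
python3 -m handwheel '{"delta_pos":[[5,0,0],[10,0,0],[13,0,0],[15,0,0],[16.5,0,0],[17.5,0,0],[18.5,0,0],[18.5,0,0]],"spin":[0,0,0,0,0,0,0,0],"fingers":[0.9,0.9,0.9,0.9,0.9,0.9,0.9,0.9]}'
```

```text
time_s: 32.1
tcp_pos: [0.6255, 0.0554, 0.0417]
ee_rot: [-0.34, -0.613, -0.348, 0.622]
contact_force: [0.2, -0.2, 0.5]
opening: 0.0153
```

```bash
python3 -m handwheel '{"delta_pos":[[0.5,0,0],[1,0,0],[1,0,0],[1,0,0],[1.2,0,0],[1.2,0,0],[1.2,0,0],[1.2,0,0]],"spin":[0,0,0,0,0,0,0,0],"fingers":[0.9,0.9,0.9,0.9,0.9,0.9,0.9,0.9]}'; python3 -c "
from bench import bot
for i in range(3): bot.read_camera('side');o=bot.get_obs();print(o['contact_force'],o['tcp_pos'][2])"
```

```text
time_s: 32.9
tcp_pos: [0.6256, 0.0554, 0.041]
ee_rot: [-0.34, -0.613, -0.348, 0.622]
contact_force: [-2.1, -0.1, 5.6]
opening: 0.0162
[-2.10125627  0.23408132  4.76802568] 0.041059571292533736
[-2.30444939 -1.05282061  4.46463381] 0.0410610329024856
[-2.60126142 -0.14540304  5.71120554] 0.041058586917761014
```

```bash
python3 -m handwheel '{"delta_pos":[[0,0,0],[0,0,0],[0,0,0],[0,0,0],[0,0,0],[-5,0,0],[-25,0,0],[-65,0,0]],"spin":[0,0,0,0,0,0,0,0],"fingers":[0.8,0.65,0.5,0.4,0.35,0.35,0.35,0.35]}';python3 -m handwheel '{"delta_pos":[[-40,-30,0],[-70,-60,0],[-70,-70,0],[-70,-70,0],[-70,-70,0],[-70,-70,0],[-70,-70,0],[-70,-70,0]],"spin":[0,0,0,0,0,0,0,0],"fingers":[0.3,0.3,0.3,0.3,0.3,0.3,0.3,0.3]}'; python3 look.py w13
```

```text
time_s: 33.85
tcp_pos: [0.6238, 0.0553, 0.1028]
ee_rot: [-0.339, -0.611, -0.349, 0.624]
contact_force: [0.0, -0.8, 0.4]
opening: 0.0277
time_s: 34.65
tcp_pos: [0.566, 0.0915, 0.1732]
ee_rot: [-0.338, -0.611, -0.349, 0.625]
contact_force: [-0.5, 0.3, -0.5]
opening: 0.0299
[[-0.0252  0.8494 -0.5271  0.566 ]
 [ 0.0037 -0.5272 -0.8498  0.0916]
 [-0.9997 -0.0234  0.0101  0.1735]
 [ 0.      0.      0.      1.    ]]
green all [376.  65.] 1951 ctr [611.5 -37.7] size [49.3 46.1] ang 68.1 z 0.0296 mean [613.1491 -33.2806]
green top [376.  65.] 1822 ctr [612.6 -33.4] size [40.3 42.3] ang 67.6 z 0.0296 mean [613.6964 -32.7309]
green all [236. 109.] 392 ctr [639.5  75.3] size [37.8 51.5] ang 58.2 z 0.0392 mean [643.7857  79.7896]
green top [236. 109.] 194 ctr [639.4  75.2] size [37.7 51.5] ang 58.1 z 0.0392 mean [649.5935  83.1322]
green all [408. 184.] 3969 ctr [509.9 -12.9] size [55.2 55.5] ang 30.0 z 0.0431 mean [513.3454 -12.1324]
green top [408. 184.] 1702 ctr [507.6 -10.9] size [53.3 49.1] ang 28.1 z 0.0431 mean [509.3493 -10.1526]
green all [312. 255.] 527 ctr [486.3  96.3] size [65.2 10.9] ang 80.2 z 0.0084 mean [486.7162  95.814 ]
green top [312. 255.] 527 ctr [486.3  96.3] size [65.2 10.9] ang 80.2 z 0.0084 mean [486.7162  95.814 ]
violet all [257. 110.] 2312 ctr [634.6  66.9] size [45.2 54.1] ang 59.3 z 0.0499 mean [634.3611  65.3219]
violet top [257. 110.] 2298 ctr [634.1  66.8] size [44.7 53.6] ang 57.2 z 0.0499 mean [634.367   65.2546]
buff all [181.   7.] 377 ctr [733.3  72.4] size [32.8  8.5] ang 80.7 z 0.0102 mean [733.2037  75.9136]
buff top [181.   7.] 377 ctr [733.3  72.4] size [32.8  8.5] ang 80.7 z 0.0102 mean [733.2037  75.9136]
buff all [171. 306.] 405 ctr [520.  257.1] size [54.1  8.6] ang 57.5 z 0.0211 mean [516.2544 250.6925]
buff top [171. 306.] 187 ctr [513.8 249.3] size [33.7  7.7] ang 43.9 z 0.0211 mean [513.8634 247.2761]
34.7
```

View pics/w13.png

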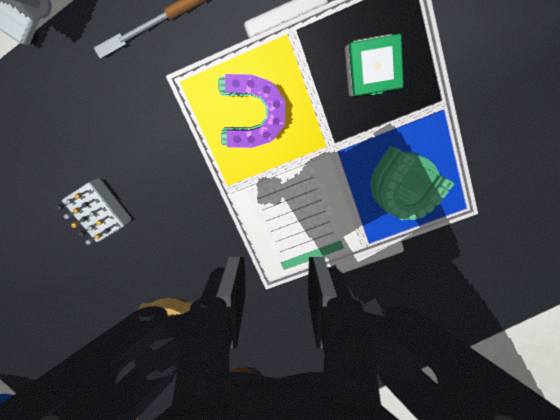

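```bash
python3 -c "
from bench import bot
o=bot.get_obs();print(o['time_s'],abs(o['joint_velocities']).max() if hasattr(o['joint_velocities'],'max') else o['joint_velocities']);print(bot.hand_in())"
```

```text
34.7 0.006387256593123089
the job is handed in; nothing more can be done
None
```

The tray for the green case is made up and handed in at 34.7 s. The green upper is on blue, the green lower on yellow, the green-lidded box on black, and the violet bite sits on the lower's teeth.

What the last wrist view showed:

| Part | Measured offset | Limit |
|---|---|---|
| Green upper from blue centre | about 3–4 mm | 15 mm |
| Green lower from yellow centre | about 4 mm | 15 mm |
| Green-lidded box from black centre | about 2 mm | 15 mm |
| Bite front from the lower's front teeth | under 1 mm | 9 mm each way |
| Bite in line with the row | about 1° | 0.25 rad (14°) |

- **Heights:** the tops of the models, box and bite match seated parts. The wrist readings run about 1.5 mm high throughout, and I allowed for that.
- **Set-down:** the highest wrist force read after a set-down was about 7 N.
- **Not measured:** I did not measure the buff models and the orange-lidded box again at the end. I only kept the moves clear of them. Upright angle was judged from the heights and the picture.
- **Tool tilt:** the tool drifted to about 0.03 rad off vertical over the job, which had no visible effect.

No check failed or disagreed.

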